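Brace the salt jar and unscrew its tight cap

ROBOT

A 7-joint arm with a two-finger parallel gripper is mounted at the origin on the work surface. World frame = base frame: x ahead of the robot, y to its left, z up, the work surface at z = 0. Lengths are in mm, angles in rad, forces in N, time in s.
With the tool pointing down it reaches from about 350 to 900 mm from the base axis. Payload 19.9 kg.
Tool frame: the origin (TCP) lies at the very end of the fingers, on their centre line; the grasp point (between the pads) lies tcp_to_grasp behind it (tcp_to_grasp is the distance from the TCP to the grasp point, in mm); z points along the fingers, y is the line along which they close (so a half turn about z gives the same grasp; the last joint's range is limited). The gripper opens to 85 mm and grips with 20 to 120 N. Pads are 22 mm wide; open, the fingers measure 114 mm over their backs; the gripper's body (76 mm by 85 mm) begins 54 mm behind the grasp point. The pads swing forward as they close: fully open they stand 13 mm farther back than shut.
Start: joints at [-1.29, 0.417, -0.01, 1.614, 0.005, 1.111, -0.053], TCP at [197.661, 592.901, 231.26] pointing down, gripper open.
Joint ranges: [-2.81, 2.81], [-0.39, 2.02], [-1.27, 1.25], [0.06, 2.57], [-1.19, 4.33], [0.19, 2], [-2.82, 2.82]. Speed limits (rad/s): [1.89, 1.89, 2.39, 2.39, 3.01, 3.01, 3.01].

INTERFACE

Orientations are given as a unit quaternion [w, x, y, z].
In Python, from plant import read_state, capture, camera_info, hand_in, tcp_to_grasp gives the robot as it stands.
- The arm moves only by the tool arm_command, never from a script. Its arguments are lists of equal length, an entry for each row: "slide": the shift along the tool's x, y, z normalised to -1 to 1, where 1 is 30 mm, a list of three; "dr": the turn, a rotation vector about the tool's x, y, z normalised to -1 to 1, where 1 is 4 degrees, a list of three; "hand": the gripper command: -1 is shut, 1 is fully open, values between are in proportion. In form: {"slide": [[x, y, z], ...], "dr": [[rx, ry, rz], ...], "hand": [hand, ...]}. A call has 1 to 10 rows; each row shifts and turns the commanded pose from where the row before left it, along the tool's axes as they then stand; what a row does not reach is not made up. A row lasts 1/8 s, in which the tool goes at most 62.5 mm and 10.7 degrees, less where a joint would pass 70% of its speed; a pose out of reach is approached as far as the arm can. A call with a number of a shift or a turn outside -1 to 1 is refused whole. A call with a gripper value outside its range is refused whole. The fingers move at their own pace and stop on an object; the grip force is fixed at half the most. Time passes only in rows, so rows that do not move let the fingers close. It gives the time, the measured TCP pose, the force, the opening and the grip force at its end, in the units of the state.
- read_state(): the state, without advancing time (a new reading comes with each control period).
- capture(name): name is "side" or "top" or "wrist"; returns the picture (384x512x3 uint8, red, green, blue); there is no depth.
- camera_info(name): a dict with "fx", "fy", "cx", "cy" (pixels), "world_from_camera" (4x4, takes a point from camera to world coordinates); the wrist camera has in their place "tool_from_camera" (4x4, takes a point from camera to tool coordinates, whose origin is the TCP and whose axes are the flange's). Camera axes: x right, y up, looking along -z (the intrinsics and any distortion apply to the point x, -y, -z); pixel columns grow to the right and rows downward; lengths in mm; the calibration is good to about 2 mm. A picture is of the moment at which its call begins: read the wrist's pose just before it. camera_info takes no time and is no camera call.
- hand_in(): hands the job in; it is judged then, once.
The state is a dict: "clock": time; "joint_pos": joint angles; "qd": joint speeds; "effort": joint torques, N m; "ee_pos": TCP position; "orientation": TCP orientation; "ft_force": force on the tool from outside, world axes, zero at the start; "moment": the same for the moment, N m; "opening": finger opening in mm; "gripper_force": force on a finger pad.
Only numpy, scipy, OpenCV 4.12 (cv2) and the standard library are available. Lean on these libraries where they do the work, as an engineer would, in place of code of your own. Each camera call takes 0.05 s, during which the arm holds its last target. There are 200 camera calls.

TASK

Take the closed glass salt jar off the sheet pan, turn it so that its red ear faces the red mark on the wooden jar brace, and seat it upright, fully down in the brace with the ear in the slot. With the jar braced there, unscrew the tight black cap anticlockwise (about a quarter turn), stop turning once it comes free, lift it straight up, and finish while still holding it level, clear of the jar and centred a finger's width or two above the mouth. Do not let go at the end, leave the jar seated, and leave the plank, the tongs and the dishes on the pan as they lie.

Things in the scene. Friction and masses are not known exactly. Their poses are not given: they have to be found in the camera images.
- jar_mid (a point): Closed jar's axis, 53 mm above its foot: round green glass, 60 mm diameter, shoulder at 70 mm, 106 mm tall with cap, foot edge bevelled 6 mm, 0.33 kg; stands loose on the pan. z up, x towards its ear. It may be carried by its closed cap (which neither turns nor comes off until the jar is kept from turning) or by its body. Only the ear in the brace's slot keeps it from turning with the cap
- ear (a point): Point on the jar's one ear, 46 mm from the jar's axis, 28 mm above its foot; same axes as the jar. The ear is a red-sleeved upright loop in the jar's x-z plane, 10 mm thick, reaching 51 mm from the axis, from 7 to 53 mm above the foot
- cap_mid (a point): Centre of the cap's smooth grip band (16 mm high, 54 mm diameter). Black round screw cap, 60 g, reaching 8 mm above this point and 26 mm below it (ribbed skirt). Screwed on, this point is on the jar's axis, 98 mm above its foot. A white stripe on its top runs along its x axis, which points over the ear while closed. It sits 1.5 mm loose; closed, the skirt reaches 12 mm below the mouth
- insert (a joint): How far the cap is unscrewed (rad), 0 closed, growing anticlockwise seen from above: the stiff white insert in the jar's mouth, driven by the cap (0.1 rad play), staying put once the cap is off. It takes 0.35 N m all the way. Two lugs hold the cap down to about 1.0 rad; from 1.1 to 1.9 (best 1.57) it lifts straight off; past 2.1 the lugs catch again. The cap does not rise as it turns
- brace_well (a point): Centre of the brace's well floor, 8 mm above the work surface: fixed round wooden block, 116 mm diameter, top at 34 mm; round well 66 mm wide, 26 mm deep. z up; along +x an open slot, 17 mm wide, runs out through the wall for the ear, with red stripes beside it and a red patch at its end. Seated, the jar's foot stands on this point, x axes agreeing
- pan: Fixed aluminium sheet pan, 260 x 360 mm, rim 22 mm high; origin under its centre, long side along y; its floor is 3 mm above the work surface. The jar stands on its near half (-x)
- plank_mid (a point): Bystander: centre of the light-wood plank lying on the far part of the pan, 75 x 280 x 11 mm, long side along y
- dishes_mid (a point): Bystander: centre of the stack of small dipping dishes on the plank, 72 mm diameter, 35 mm high
- tongs_mid (a point): Bystander: centre of the short steel tongs lying on the plank, 185 mm long along y, 46 mm wide, 16 mm high
Not all that is in view belongs to the job. Of the things that look like the part that bears brace_well, the largest one is meant.

How it is judged (in metres and radians):
On the way, in this order (a step that is already met when the one before it is completed fails the run):
1. the jar, still closed, stands fully down in the brace with its ear in the slot (horizontal distance between jar_mid and brace_well below 0.012 m and z of jar_mid in the frame of brace_well below 0.058 m and angle between jar_mid's own z axis and vertical below 0.15 rad and angle between the x axis of jar_mid and the x axis of brace_well, either way round below 0.3 rad and x of ear in the frame of brace_well above 0.03 m and value of joint insert below 0.4 rad and z of cap_mid in the frame of jar_mid below 0.05 m), for 0.2 s.
2. the cap is unscrewed on the braced jar until its lugs are free (horizontal distance between jar_mid and brace_well below 0.012 m and z of jar_mid in the frame of brace_well below 0.058 m and angle between jar_mid's own z axis and vertical below 0.15 rad and angle between the x axis of jar_mid and the x axis of brace_well, either way round below 0.3 rad and x of ear in the frame of brace_well above 0.03 m and value of joint insert above 0.8 rad and z of cap_mid in the frame of jar_mid below 0.05 m), for 0.1 s.
At the end, for the whole second after the job is handed in: Jar fully down in the brace (12 mm off-centre, 5 mm off the floor, 0.15 rad tilt, ear 0.3 rad off the slot at most); insert at 0.8 to 2.1 rad; cap held still in the fingers, clear of the jar, level within 0.2 rad, within 15 mm of the jar's axis, 14 to 70 mm above where it was screwed on (horizontal distance between jar_mid and brace_well below 0.012 m and z of jar_mid in the frame of brace_well below 0.058 m and angle between jar_mid's own z axis and vertical below 0.15 rad and angle between the x axis of jar_mid and the x axis of brace_well, either way round below 0.3 rad and x of ear in the frame of brace_well above 0.03 m and value of joint insert between 0.8 and 2.1 rad and z of cap_mid in the frame of jar_mid between 0.059 and 0.115 m and horizontal distance between cap_mid and jar_mid below 0.015 m and angle between cap_mid's own z axis and vertical below 0.2 rad and contact force between the fingers and cap above 1 N and contact force between cap and jar below 0.05 N and linear speed of each of cap, jar below 0.03 m/s); the arm keeps its last pose, push and grip.
It fails at once if the jar was tipped over (angle between jar_mid's own z axis and vertical above 0.5 rad).
It fails at once if the cap was turned on past its release until the lugs caught again (value of joint insert above 2.1 rad).
It fails at once if the cap was lifted far from the braced jar or carried away (z of cap_mid in the frame of jar_mid above 0.165 m or horizontal distance between cap_mid and jar_mid above 0.08 m).
It fails at once if a bystander on the pan was shifted by more than 30 mm (distance of any of plank_mid, dishes_mid, tongs_mid from where it was at the start of the episode above 0.03 m).
It also fails if it takes over 58 s, if anything falls off the work surface, if the arm or the gripper's body presses on something with over 40 N, if the wrist force passes 120 N, or if a joint passes its speed limit or range.

## Working session

There is one attempt and no reset: what is moved stays moved. The work goes in short steps, Python scripts to look and compute and a tool call to move; the robot and the scene stay as the last step left them, time stands still between calls to the robot, and variables do not carry over. Pictures are saved under pics/ and viewed, at most 10 in all, crops included, and the job is handed in when it is done.

Besides the shell and the picture viewer there is one more tool, called after "Request:" by a JSON object that holds its "fn" and its "kwargs", one argument or row to a line. arm_command: Moves the arm, as the interface text tells. Scaled input: -1 to 1 covers 30 mm each way for a shift and 4 degrees each way for a turn. Its arguments: {"type":"object","properties":{"slide":{"type":"array","items":{"type":"array","items":{"type":"number","minimum":-1,"maximum":1}}},"dr":{"type":"array","items":{"type":"array","items":{"type":"number","minimum":-1,"maximum":1}}},"hand":{"type":"array","items":{"type":"number"}}},"required":["slide","dr","hand"]}

```bash
mkdir -p pics; ls; python3 - <<'E'
from plant import *
import cv2,numpy as np
print(read_state(),tcp_to_grasp)
for n in("side","top","wrist"):
    print(n,camera_info(n)); 
a=capture("side");b=capture("top")
cv2.imwrite("pics/side0.png",a[:,:,::-1]);cv2.imwrite("pics/top0.png",b[:,:,::-1])
E
```

```text
pics
{'clock': 0.0, 'joint_pos': array([-1.29046259,  0.41799214, -0.01029758,  1.61419386,  0.00470724,
        1.11069502, -0.05296175]), 'qd': array([-1.00822502e-03,  2.95206520e-04,  4.09718876e-04, -1.22395121e-04,
       -2.64921876e-05,  1.80939130e-03, -2.79574566e-04]), 'effort': array([ 1.73152357e-04, -8.64428329e+01,  6.78918399e-01, -4.34919655e+01,
        1.90378464e-02,  7.39500654e-03, -4.85143318e-06]), 'ee_pos': array([197.59393945, 592.56560618, 230.64068673]), 'orientation': array([-5.06639880e-05,  1.60201133e-01,  9.87084189e-01, -6.30387125e-04]), 'ft_force': array([-0.51377358,  0.11741809,  0.30753461]), 'moment': array([-0.02859146,  0.00168628,  0.03409   ]), 'gripper_force': 0.0, 'opening': 85.52672854967722} 18.700000000000003
side {'fx': 413.0253345283534, 'fy': 413.0253345283534, 'cx': 257.9419564739234, 'cy': 195.91898226977835, 'world_from_camera': array([[-9.09109236e-01,  3.13360083e-01, -2.74455562e-01,
         3.57942914e+02],
       [-4.16112111e-01, -6.52685524e-01,  6.33128989e-01,
         6.08919266e+02],
       [ 1.92641801e-02,  6.897876
[... 378 characters left out ...]
2.24297124e-03,  3.89631082e-02,
         3.37140470e+01],
       [ 3.84632424e-02,  1.12570649e-01,  9.92899002e-01,
         9.11803874e+02],
       [ 0.00000000e+00,  0.00000000e+00,  0.00000000e+00,
         1.00000000e+00]])}
wrist {'fx': 291.5670844830759, 'fy': 291.5670844830759, 'cx': 260.6976004989335, 'cy': 187.80808197520787, 'tool_from_camera': array([[-1.33556692e-03,  9.46114564e-01,  3.23829350e-01,
         8.31715398e+01],
       [ 9.99998253e-01,  1.68715360e-03, -8.04979556e-04,
         1.22986300e-01],
       [-1.30795274e-03,  3.23827709e-01, -9.46115164e-01,
        -1.43462835e+02],
       [ 0.00000000e+00,  0.00000000e+00,  0.00000000e+00,
         1.00000000e+00]])}
```

View pics/top0.png

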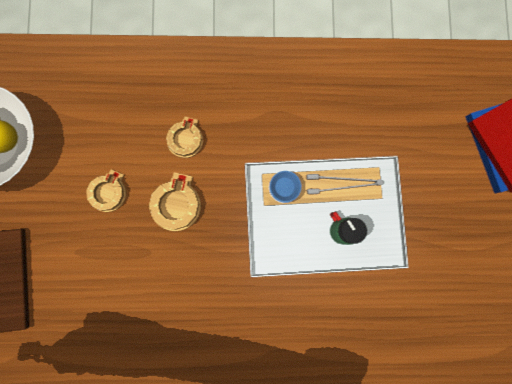

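View pics/side0.png

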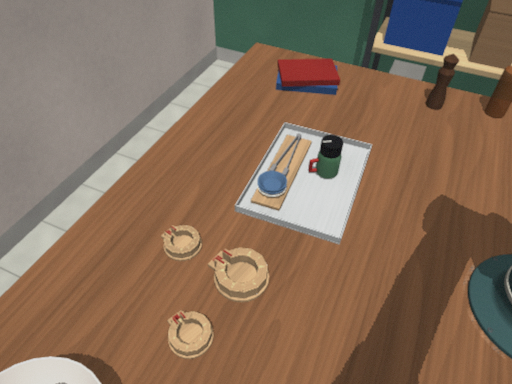

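The top view shows the large brace at about (174,205) with its slot end at (181,182). The cap is at (352,231) with its white stripe, and the ear is at (337,216). The side view agrees, and the two smaller braces are decoys.

```bash
cat > h.py <<'E'
import numpy as np,cv2
from plant import *
from scipy.spatial.transform import Rotation as R
def ray(n,uv,z,T=None):
    c=camera_info(n); M=c["world_from_camera"] if T is None else T
    d=M[:3,:3]@np.array([(uv[0]-c["cx"])/c["fx"],-(uv[1]-c["cy"])/c["fy"],-1]); o=M[:3,3]
    return o+d*(z-o[2])/d[2]
def tool():
    s=read_state();q=s["orientation"];M=np.eye(4)
    M[:3,:3]=R.from_quat([q[1],q[2],q[3],q[0]]).as_matrix();M[:3,3]=s["ee_pos"];return M
def proj(n,p,T=None):
    c=camera_info(n); M=c["world_from_camera"] if T is None else T
    q=np.linalg.inv(M)@np.r_[p,1]
    return np.array([c["cx"]-c["fx"]*q[0]/q[2],c["cy"]+c["fy"]*q[1]/q[2]])
E
python3 - <<'E'
from h import *
im=cv2.imread("pics/top0.png");print([np.round(ray("top",p,0)) for p in((247,163),(397,157),(407,267),(252,276))])
hsv=cv2.cvtColor(im,cv2.COLOR_BGR2HSV).astype(int);H,S,V=hsv[...,0],hsv[...,1],hsv[...,2]
Y,X=np.mgrid[:384,:512]
def c(m):return np.array([X[m].mean(),Y[m].mean()]),m.sum()
roi=(X>325)&(X<375)&(Y>208)&(Y<250)
red=(((H<8)|(H>172))&(S>150)&(V>90))
blk=roi&(V<50)&(S<130); blk=cv2.morphologyEx(blk.astype(np.uint8),cv2.MORPH_OPEN,np.ones((3,3)))
k=cv2.findContours(blk,0,1)[0];k=max(k,key=cv2.contourArea);cc=cv2.minEnclosingCircle(k);print(cc)
print("cap",ray("top",cc[0],109))
st=roi&(V>150)&(np.hypot(X-cc[0][0],Y-cc[0][1])<cc[1]-2)
p=np.argwhere(st)[:,::-1];print("stripe",len(p),[ray("top",q,109)[:2] for q in (p[p[:,1].argmin()],p[p[:,1].argmax()])] if len(p) else 0, ray("top",p.mean(0),109))
e=c(roi&red);print("ear",e,ray("top",e[0],3+53))
roi=(X>140)&(X<210)&(Y>165)&(Y<235)
g=c(roi&red);print("red",g,ray("top",g[0],34))
wood=(roi&(V>175)&(H>10)&(H<25)&(S<160)).astype(np.uint8)
k=cv2.findContours(wood,0,1)[0];k=max(k,key=cv2.contourArea);print(cv2.minEnclosingCircle(k))
big=np.hstack([cv2.resize(im[160:240,135:215],(400,400),interpolation=0),cv2.resize(im[195:255,320:380],(400,400),interpolation=0)])
cv2.imwrite("pics/c0.png",big)
E
```

```text
[array([675.,  16.,   0.]), array([ 690., -346.,    0.]), array([ 429., -357.,    0.]), array([412.,   6.,   0.])]
((357.5, 237.5), 7.905794143676758)
cap [ 498.46867058 -209.39582136  109.        ]
stripe 5 [array([ 491.22028231, -218.53617321]), array([ 487.18144981, -210.02694299])] [ 488.79005212 -214.26418792  109.        ]
ear (array([335.22807018, 216.42105263]), np.int64(57)) [ 544.91209283 -177.30592188   56.        ]
red (array([180.57142857, 179.46938776]), np.int64(49)) [631.10172421 167.32321231  34.        ]
((176.0341339111328, 201.47991943359375), 29.55011558532715)
```

View pics/c0.png

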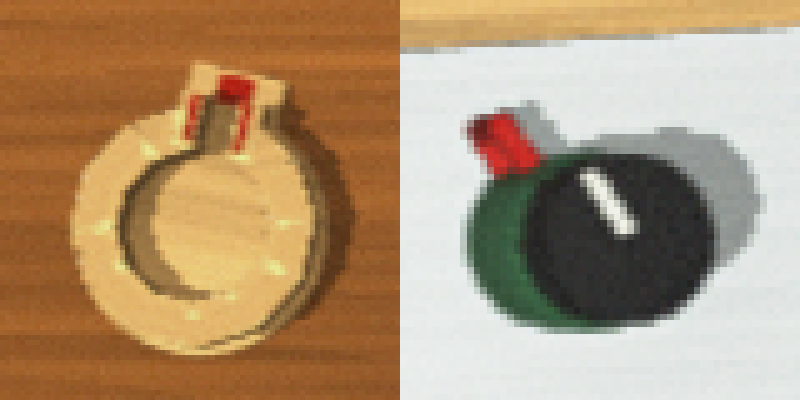

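```bash
python3 - <<'E'
from h import *
cr=lambda x,y:(320+(x-400)/6.667,195+y/6.667)
cap=ray("top",cr(627,241),109);s1=ray("top",cr(588,172),109);s2=ray("top",cr(628,232),109);ear=ray("top",cr(510,143),56)
yaw=lambda d:np.degrees(np.arctan2(d[1],d[0]))
print("cap",cap,"stripe",yaw(s1-s2),yaw(s1-cap),"ear",ear,yaw(ear-cap),np.linalg.norm((ear-cap)[:2]))
b=lambda x,y:(135+x/5,160+y/5)
for z,p in((34,(198,224)),):
    w=ray("top",b(*p),z);r=ray("top",b(235,88),z);print("brace",w,"patch",r,yaw(r-w),np.linalg.norm(r-w))
sl=yaw(ray("top",b(220,105),20)-ray("top",b(213,150),20));print(sl, yaw(ray("top",b(193,98),34)-ray("top",b(187,137),34)), yaw(ray("top",b(250,105),34)-ray("top",b(238,150),34)))
M=tool();print(M.round(3))
# displacement to 150mm above jar in tool axes
t=np.array([cap[0]-70,cap[1],330]);print("to",M[:3,:3].T@(t-M[:3,3]))
E
```

```text
cap [ 511.58411192 -202.64621384  109.        ] stripe 32.56489109144658 28.219001338905894 ear [ 544.83725515 -180.14249676   56.        ] 34.08776616935132 40.15207114936414
brace [573.74042577 179.77759124  34.        ] patch [635.36932937 164.17688649  34.        ] -14.205412473081957 63.572822398971944
-7.848449985677108 -7.659131968213783 -13.985173624325588
[[-9.49000e-01  3.16000e-01 -0.00000e+00  1.97579e+02]
 [ 3.16000e-01  9.49000e-01 -1.00000e-03  5.92614e+02]
 [-0.00000e+00 -1.00000e-03 -1.00000e+00  2.30715e+02]
 [ 0.00000e+00  0.00000e+00  0.00000e+00  1.00000e+00]]
to [-483.00921014 -677.37473792  -98.48813794]
```

Request:
{"fn": "arm_command", "kwargs": {
  "slide": [
    [-0.4, -0.5, 0],
    [-0.83, -0.99, 0],
    [-0.83, -0.99, 0],
    [-0.83, -0.99, 0],
    [-0.83, -0.99, 0],
    [-0.83, -0.99, 0],
    [-0.83, -0.99, 0],
    [-0.83, -0.99, 0],
    [-0.83, -0.99, 0],
    [-0.83, -0.99, 0]
  ],
  "dr": [
    [0, 0, 0],
    [0, 0, 0],
    [0, 0, 0],
    [0, 0, 0],
    [0, 0, 0],
    [0, 0, 0],
    [0, 0, 0],
    [0, 0, 0],
    [0, 0, 0],
    [0, 0, 0]
  ],
  "hand": [1, 1, 1, 1, 1, 1, 1, 1, 1, 1]
}}

```text
clock: 1.35
ee_pos: [332.6, 249.1, 231.2]
orientation: [-0.0, 0.16, 0.987, -0.0]
ft_force: [0.8, -0.9, -0.1]
opening: 85.5
gripper_force: 0.0
```

Request:
{"fn": "arm_command", "kwargs": {
  "slide": [
    [-0.83, -0.99, 0],
    [-0.83, -0.99, 0],
    [-0.83, -0.99, 0],
    [-0.83, -0.99, 0],
    [-0.83, -0.99, 0],
    [-0.83, -0.99, 0],
    [-0.83, -0.99, 0],
    [-0.83, -0.99, 0],
    [-0.83, -0.99, 0],
    [-0.83, -0.99, 0]
  ],
  "dr": [
    [0, 0, 0],
    [0, 0, 0],
    [0, 0, 0],
    [0, 0, 0],
    [0, 0, 0],
    [0, 0, 0],
    [0, 0, 0],
    [0, 0, 0],
    [0, 0, 0],
    [0, 0, 0]
  ],
  "hand": [1, 1, 1, 1, 1, 1, 1, 1, 1, 1]
}}

```text
clock: 2.6
ee_pos: [474.9, -111.2, 231.2]
orientation: [-0.0, 0.16, 0.987, -0.0]
ft_force: [-0.1, 0.2, -0.0]
opening: 85.5
gripper_force: 0.0
```

Request:
{"fn": "arm_command", "kwargs": {
  "slide": [
    [-0.83, -0.99, 0],
    [-0.83, -0.99, 0],
    [-0.4, -0.5, 0],
    [0, 0, 0],
    [0, 0, 0],
    [0, 0, 0],
    [0, 0, 0],
    [0, 0, 0]
  ],
  "dr": [
    [0, 0, 0],
    [0, 0, 0],
    [0, 0, 1],
    [0, 0, 1],
    [0, 0, 1],
    [0, 0, 1],
    [0, 0, 1],
    [0, 0, 1]
  ],
  "hand": [1, 1, 1, 1, 1, 1, 1, 1]
}}

```text
clock: 3.6
ee_pos: [509.7, -199.6, 231.2]
orientation: [-0.0, 0.364, 0.931, 0.0]
ft_force: [-0.1, 0.8, 0.3]
opening: 85.5
gripper_force: 0.0
```

Request:
{"fn": "arm_command", "kwargs": {
  "slide": [
    [0, 0, 0],
    [0, 0, 0],
    [0, 0, 0],
    [0, 0, 0],
    [0, 0, 0]
  ],
  "dr": [
    [0, 0, 1],
    [0, 0, 1],
    [0, 0, 1],
    [0, 0, 1],
    [0, 0, 0]
  ],
  "hand": [1, 1, 1, 1, 1]
}}

```text
clock: 4.22
ee_pos: [509.7, -199.6, 231.2]
orientation: [-0.0, 0.488, 0.873, -0.0]
ft_force: [-0.6, -0.4, -0.4]
opening: 85.4
gripper_force: 0.0
```

```bash
cat > w.py <<'E'
from h import *
import sys
T=tool()@camera_info("wrist")["tool_from_camera"];M=tool()
im=capture("wrist")[:,:,::-1];np.save("T.npy",T);cv2.imwrite("pics/%s.png"%sys.argv[1],im)
print(read_state()["joint_pos"].round(2),M.round(3))
E
python3 w.py w1
```

```text
[-0.32  0.36  0.79  1.83 -0.29  1.07  1.13] [[  -0.523    0.852   -0.     509.681]
 [   0.852    0.523    0.    -199.613]
 [   0.      -0.      -1.     231.173]
 [   0.       0.       0.       1.   ]]
```

View pics/w1.png

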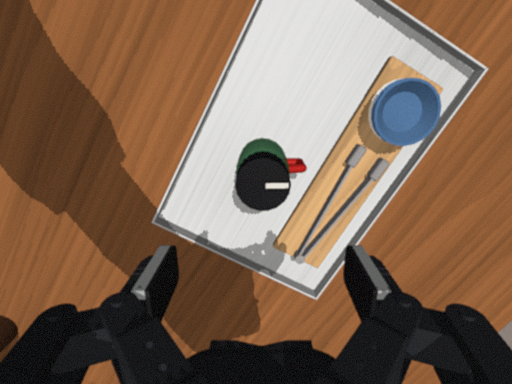

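The wrist view shows the cap at about (263,181). The stripe points right, from (265,187) to (289,185), and the ear is at (296,165). I'll measure these precisely.

```bash
python3 - <<'E'
from h import *
T=np.load("T.npy");im=cv2.imread("pics/w1.png");V=im.max(2)
Y,X=np.mgrid[:384,:512];roi=(abs(X-263)<40)&(abs(Y-182)<45)
m=(roi&(V<45)).astype(np.uint8);k=max(cv2.findContours(m,0,1)[0],key=cv2.contourArea);k=cv2.convexHull(k)
print(cv2.boundingRect(k),cv2.minEnclosingCircle(k))
yaw=lambda d:np.degrees(np.arctan2(d[1],d[0]))
st=roi&(im.min(2)>170)&(np.hypot(X-263,Y-182)<24+3)&(Y>178)&(Y<194);p=np.argwhere(st)[:,::-1]
W=np.array([ray("wrist",q,109,T)[:2] for q in p]);c=W.mean(0);d=np.linalg.svd(W-c)[2][0];print("stripe",len(p),p.min(0),p.max(0),c,yaw(d))
for h in((500,-205),(505,-200),(511,-203)): print(h,proj("wrist",(*h,109),T))
# fit projected top circle + band bottom hull to contour
from scipy.optimize import least_squares
a=np.linspace(0,2*np.pi,120)
def hull(q):
    P=[proj("wrist",(q[0]+27*np.cos(t),q[1]+27*np.sin(t),z),T) for z in(109,93) for t in a]
    return cv2.convexHull(np.array(P,np.float32))
def f(q):
    H=hull(q);return [cv2.pointPolygonTest(H,(float(x),float(y)),True) for x,y in k[:,0]]
r=least_squares(f,[505,-203],diff_step=1e-3,loss="soft_l1");print(r.x,np.round(r.fun,1))
red=(im[...,2]>120)&(im[...,1]<60)&roi;e=np.array([X[red].mean(),Y[red].mean()]);E=ray("wrist",e,50,T);print("ear",e,E,yaw(E[:2]-r.x),np.linalg.norm(E[:2]-r.x))
M=tool();print(M[:3,:3].T@(np.r_[r.x,82]-M[:3,3]))
E
```

```text
(236, 152, 53, 58) ((262.5, 180.4122772216797), 28.939821243286133)
stripe 107 [266 183] [287 187] [ 525.54481402 -195.20589402] 32.27489109620137
(500, -205) [248.66168099 180.11615533]
(505, -200) [255.85747606 178.45293441]
(511, -203) [259.59665581 184.13173062]Traceback (most recent call last):
  File "<stdin>", line 18, in <module>
    return func(*args, **kwargs)
    result = trf(vector_fun.fun, vector_fun.jac, x0, f0, J0, lb, ub, ftol, xtol,
                 gtol, max_nfev, x_scale, loss_function, tr_solver,
                 tr_options.copy(), verbose, callback=callback_wrapped)
    return trf_no_bounds(
        fun, jac, x0, f0, J0, ftol, xtol, gtol, max_nfev, x_scale,
        loss_function, tr_solver, tr_options, verbose, callback=callback)
    J = jac(x)
    self._update_jac()
    ~~~~~~~~~~~~~~~~^^
    self.J = self.jac_wrapped(xp_copy(self.x), f0=self.f)
             ~~~~~~~~~~~~~~~~^^^^^^^^^^^^^^^^^^^^^^^^^^^^
    J, dct = approx_derivative(
             ~~~~~~~~~~~~~~~~~^
        self.fun,
        ^^^^^^^^^
    ...<2 lines>...
        **self.finite_diff_options,
      
[... 229 characters left out ...]
        ^^^^^^^^^^^^^^^^^^^^^^
                             mf)
                             ^^^
    df = [f_eval - f0 for f_eval in f_evals]
                                    ^^^^^^^
    f = np.atleast_1d(self.fun(x, *self.args, **self.kwargs))
                      ~~~~~~~~^^^^^^^^^^^^^^^^^^^^^^^^^^^^^^
    return np.atleast_1d(self.fun(x))
                         ~~~~~~~~^^^
    return self.f(x, *self.args, **self.kwargs)
           ~~~~~~^^^^^^^^^^^^^^^^^^^^^^^^^^^^^^
  File "<stdin>", line 17, in f
  File "<stdin>", line 14, in hull
  File "h.py", line 12, in proj
    c=camera_info(n); M=c["world_from_camera"] if T is None else T
ValueError: time passes only in moves, steps and waits
```

Request:
{"fn": "arm_command", "kwargs": {
  "slide": [
    [-0.13, 0.05, 0.5],
    [0, 0, 1],
    [0, 0, 1],
    [0, 0, 1],
    [0, 0, 0.8],
    [0, 0, 0.5],
    [0, 0, 0.23],
    [0, 0, 0]
  ],
  "dr": [
    [0, 0, 0],
    [0, 0, 0],
    [0, 0, 0],
    [0, 0, 0],
    [0, 0, 0],
    [0, 0, 0],
    [0, 0, 0],
    [0, 0, 0]
  ],
  "hand": [1, 1, 1, 1, 1, 1, 1, 1]
}}

```text
clock: 5.28
ee_pos: [513.1, -202.9, 80.4]
orientation: [0.0, 0.488, 0.873, -0.0]
ft_force: [-0.4, 0.3, -0.5]
opening: 85.4
gripper_force: 0.0
```

Request:
{"fn": "arm_command", "kwargs": {
  "slide": [
    [0, 0, 0],
    [0, 0, 0],
    [0, 0, 0],
    [0, 0, 0],
    [0, 0, 0],
    [0, 0, 0],
    [0, 0, 0],
    [0, 0, 0]
  ],
  "dr": [
    [0, 0, 0],
    [0, 0, 0],
    [0, 0, 0],
    [0, 0, 0],
    [0, 0, 0],
    [0, 0, 0],
    [0, 0, 0],
    [0, 0, 0]
  ],
  "hand": [-1, -1, -1, -1, -1, -1, -1, -1]
}}

```text
clock: 6.28
ee_pos: [513.6, -202.9, 81.4]
orientation: [0.001, 0.488, 0.873, 0.0]
ft_force: [-2.3, 1.9, 9.9]
opening: 52.4
gripper_force: 61.0
```

Request:
{"fn": "arm_command", "kwargs": {
  "slide": [
    [0, 0, -0.2],
    [0, 0, -0.5],
    [0, 0, -0.8],
    [0, 0, -0.8],
    [0, 0, -0.8],
    [0, 0, -0.7],
    [0, 0, -0.2],
    [0, 0, 0],
    [0, 0, 0],
    [0, 0, 0]
  ],
  "dr": [
    [0, 0, 0],
    [0, 0, 0],
    [0, 0, 0.5],
    [0, 0, 1],
    [0, 0, 1],
    [0, 0, 1],
    [0, 0, 1],
    [0, 0, 1],
    [0, 0, 1],
    [0, 0, 1]
  ],
  "hand": [-1, -1, -1, -1, -1, -1, -1, -1, -1, -1]
}}

```text
clock: 7.52
ee_pos: [512.9, -202.7, 201.3]
orientation: [0.0, 0.698, 0.716, 0.0]
ft_force: [0.0, -0.8, -3.6]
opening: 52.3
gripper_force: 64.1
```

Request:
{"fn": "arm_command", "kwargs": {
  "slide": [
    [0, 0, 0],
    [0, 0, 0],
    [0, 0, 0],
    [0, 0, 0],
    [0, 0, 0]
  ],
  "dr": [
    [0, 0, 1],
    [0, 0, 1],
    [0, 0, 1],
    [0, 0, 0.5],
    [0, 0, 0]
  ],
  "hand": [-1, -1, -1, -1, -1]
}}

```text
clock: 8.15
ee_pos: [513.0, -202.7, 200.8]
orientation: [0.0, 0.779, 0.627, 0.0]
ft_force: [0.3, -0.6, -2.4]
opening: 52.1
gripper_force: 64.1
```

```bash
python3 - <<'E'
from h import *
M=tool();s=read_state();print(s["joint_pos"].round(2),M.round(3),s["opening"])
print(M[:3,:3].T@(np.array([556,107,M[2,3]])-M[:3,3]))
E
```

```text
[-0.42  0.47  0.96  1.85 -0.44  1.05  0.5 ] [[ 2.15000e-01  9.77000e-01  0.00000e+00  5.13021e+02]
 [ 9.77000e-01 -2.15000e-01 -0.00000e+00 -2.02696e+02]
 [ 0.00000e+00  0.00000e+00 -1.00000e+00  2.00782e+02]
 [ 0.00000e+00  0.00000e+00  0.00000e+00  1.00000e+00]] 52.12800850978918
[ 3.11698139e+02 -2.45606828e+01  1.29017552e-03]
```

Request:
{"fn": "arm_command", "kwargs": {
  "slide": [
    [0.4, -0.03, 0],
    [0.8, -0.06, 0],
    [0.95, -0.08, 0],
    [0.95, -0.08, 0],
    [0.95, -0.08, 0],
    [0.95, -0.08, 0],
    [0.95, -0.08, 0],
    [0.95, -0.08, 0],
    [0.95, -0.08, 0],
    [0.95, -0.08, 0]
  ],
  "dr": [
    [0, 0, 0],
    [0, 0, 0],
    [0, 0, 0],
    [0, 0, 0],
    [0, 0, 0],
    [0, 0, 0],
    [0, 0, 0],
    [0, 0, 0],
    [0, 0, 0],
    [0, 0, 0]
  ],
  "hand": [-1, -1, -1, -1, -1, -1, -1, -1, -1, -1]
}}

```text
clock: 9.4
ee_pos: [548.3, 61.6, 200.5]
orientation: [-0.0, 0.779, 0.627, 0.0]
ft_force: [0.2, 0.2, -3.4]
opening: 52.3
gripper_force: 64.2
```

Request:
{"fn": "arm_command", "kwargs": {
  "slide": [
    [0.9, -0.06, 0],
    [0.4, -0.03, 0],
    [0.29, 0, 0],
    [0, 0, 0]
  ],
  "dr": [
    [0, 0, 0],
    [0, 0, 0],
    [0, 0, 0],
    [0, 0, 0]
  ],
  "hand": [-1, -1, -1, -1]
}}

```text
clock: 9.9
ee_pos: [556.2, 106.8, 200.4]
orientation: [0.0, 0.779, 0.626, -0.0]
ft_force: [-0.9, -0.0, -3.3]
opening: 52.3
gripper_force: 64.2
```

```bash
python3 w.py w2
```

```text
[-0.95  0.5   0.94  1.82 -0.45  1.06 -0.06] [[ 2.15000e-01  9.77000e-01 -0.00000e+00  5.56169e+02]
 [ 9.77000e-01 -2.15000e-01 -0.00000e+00  1.06832e+02]
 [-0.00000e+00  0.00000e+00 -1.00000e+00  2.00402e+02]
 [ 0.00000e+00  0.00000e+00  0.00000e+00  1.00000e+00]]
```

View pics/w2.png

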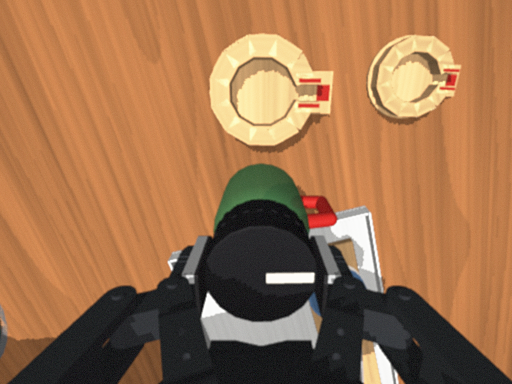

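The wrist view shows the brace centred at about (263,90), with the well spanning u 230–297. The slot's red stripes are at (310,81) and (310,106), with the patch at (323,93). The jar's stripe runs from (266,279) to (314,277).

```bash
python3 - <<'E'
from h import *
T=np.load("T.npy");im=cv2.imread("pics/w2.png");Y,X=np.mgrid[:384,:512];hsv=cv2.cvtColor(im,cv2.COLOR_BGR2HSV)
yaw=lambda d:np.degrees(np.arctan2(d[1],d[0]))
roi=(X>195)&(X<345)&(Y>20)&(Y<160)
# outer contour: light wood vs table by saturation/value
m=(roi&(im[...,0]>95)&(im[...,1]>150)).astype(np.uint8);k=max(cv2.findContours(m,0,1)[0],key=cv2.contourArea)
pts=k[:,0];pts=pts[(pts[:,0]<285)]
A=np.c_[2*pts,np.ones(len(pts))].astype(float);s=np.linalg.lstsq(A,(pts**2).sum(1).astype(float),rcond=None)[0]
print("outer",s[:2],np.sqrt(s[2]+s[0]**2+s[1]**2)); c=ray("wrist",s[:2],34,T);print(c)
for w in((263.5,91),):print("well",ray("wrist",w,34,T))
red=((im[...,2]>140)&(im[...,1]<70)&roi).astype(np.uint8)
n,l,st,ce=cv2.connectedComponentsWithStats(red)
for i in range(1,n):
    if st[i,4]>8:
        p=np.argwhere(l==i)[:,::-1];W=np.array([ray("wrist",q,34,T)[:2] for q in p]);d=np.linalg.svd(W-W.mean(0))[2][0];d=d*np.sign(d[0])
        print(st[i],ce[i],W.mean(0),yaw(d),yaw(W.mean(0)-c[:2]))
stp=(im.min(2)>200)&(X>255)&(X<325)&(Y>265)&(Y<290);p=np.argwhere(stp)[:,::-1]
W=np.array([ray("wrist",q,230,T)[:2] for q in p]);d=np.linalg.svd(W-W.mean(0))[2][0];print("jar stripe",p.min(0),p.max(0),yaw(d*np.sign(d[0])))
E
```

```text
outer [264.32184099  88.9779303 ] 55.841206054873176
[577.9487943  187.02411057  34.        ]
well [576.72889274 185.31627458  34.        ]
[300  79  20   3  38] [309.36842105  80.42105263] [623.53476093 185.19256642] -13.125145054327893 -2.3007812603522972
[317  86  12  14 129] [322.99224806  92.89922481] [635.03001435 170.50194445] 59.51971808300149 -16.14309314738753
[299 105  19   2  34] [308.64705882 105.44117647] [618.87138749 161.59079024] -13.213430626114006 -31.86087915615068
jar stripe [266 273] [313 282] -10.985311964715486
```

```bash
python3 - <<'E'
from h import *
T=np.load("T.npy");print(proj("wrist",(556.2,106.8,229),T), ray("wrist",(262,265),229,T))
im=capture("top")[:,:,::-1]
cv2.imwrite("pics/t2.png",np.hstack([cv2.resize(im[150:250,120:220],(500,500),interpolation=cv2.INTER_CUBIC),cv2.resize(cv2.imread("pics/w2.png")[200:330,195:325],(300,500))]))
E
```

```text
[260.23016299 278.25373363] [558.54597994 113.62006456 229.        ]
```

View pics/t2.png

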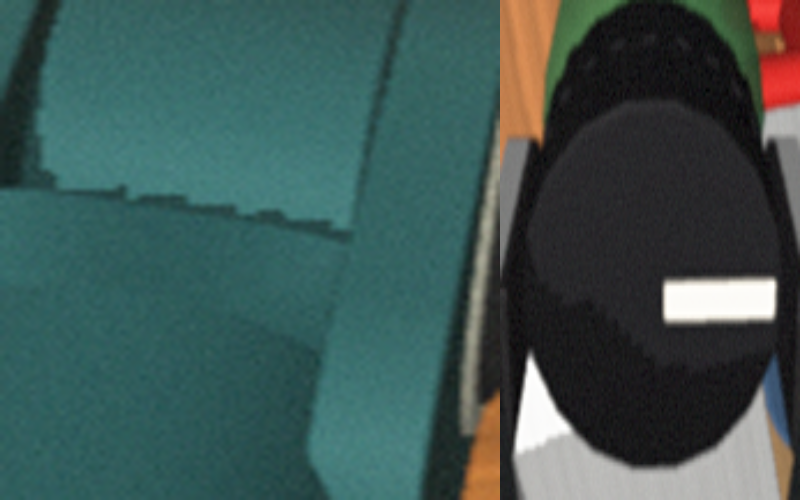

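Request:
{"fn": "arm_command", "kwargs": {
  "slide": [
    [0.5, 0.02, 0],
    [0.8, 0.03, 0],
    [0.8, 0.04, 0],
    [0.45, 0.02, 0],
    [0.1, 0, 0.5],
    [0, 0, 0.8],
    [0, 0, 0.7],
    [0, 0, 0.4],
    [0, 0, 0]
  ],
  "dr": [
    [0, 0, 0],
    [0, 0, 0],
    [0, 0, 0],
    [0, 0, 0],
    [0, 0, 0.4],
    [0, 0, 0],
    [0, 0, 0],
    [0, 0, 0],
    [0, 0, 0]
  ],
  "hand": [-1, -1, -1, -1, -1, -1, -1, -1, -1]
}}

```text
clock: 11.12
ee_pos: [576.3, 183.4, 127.7]
orientation: [0.0, 0.788, 0.615, -0.001]
ft_force: [0.7, 0.3, -3.1]
opening: 52.2
gripper_force: 64.2
```

```bash
python3 w.py w3
```

```text
[-0.97  0.65  0.85  1.77 -0.57  0.98 -0.13] [[ 2.43000e-01  9.70000e-01 -1.00000e-03  5.76286e+02]
 [ 9.70000e-01 -2.43000e-01 -1.00000e-03  1.83412e+02]
 [-1.00000e-03 -1.00000e-03 -1.00000e+00  1.27699e+02]
 [ 0.00000e+00  0.00000e+00  0.00000e+00  1.00000e+00]]
```

View pics/w3.png

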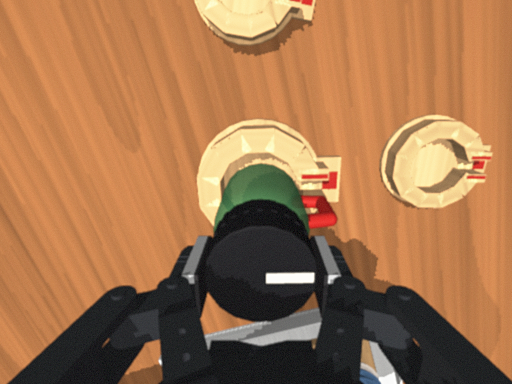

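The jar is above the brace. The outer brace edge is at left u=197 and top v=119, with the red stripe at (318,178) and patch at (330,181). I'll check the predicted edges.

```bash
python3 - <<'E'
from h import *
T=np.load("T.npy");im=cv2.imread("pics/w3.png");Y,X=np.mgrid[:384,:512]
c=camera_info("wrist");Ti=np.linalg.inv(T)
def P(pts):
    q=Ti[:3,:3]@np.array(pts).T+Ti[:3,3:];return np.c_[c["cx"]-c["fx"]*q[0]/q[2],c["cy"]+c["fy"]*q[1]/q[2]]
roi=(X>180)&(X<350)&(Y>110)&(Y<215)
m=(roi&(im[...,0]>95)&(im[...,1]>150)).astype(np.uint8);k=max(cv2.findContours(m,0,1)[0],key=cv2.contourArea)[:,0]
k=k[((k[:,1]<150)&(k[:,0]<305))|(k[:,0]<205)];k=k[k[:,1]<200]
W=np.array([ray("wrist",p,34,T)[:2] for p in k]);A=np.c_[2*W,np.ones(len(W))]
s=np.linalg.lstsq(A,(W**2).sum(1),rcond=None)[0];print("free circle",s[:2],np.sqrt(s[2]+s[:2]@s[:2]))
from scipy.optimize import least_squares
r=least_squares(lambda q:np.hypot(*(W-q).T)-58,s[:2],loss="soft_l1");print("r58",r.x,np.abs(r.fun).mean())
red=((im[...,2]>140)&(im[...,1]<70)&(X>295)&(X<345)&(Y>165)&(Y<192)).astype(np.uint8)
n,l,st,ce=cv2.connectedComponentsWithStats(red)
for i in range(1,n):
    if st[i,4]>8:print(st[i],ray("wrist",ce[i],34,T)[:2])
E
```

```text
free circle [576.89587075 190.47888661] 53.34870325803304
r58 [578.92126005 185.24284093] 1.0797532954796438
[323 173  14  15 131] [636.30712839 177.08749859]
[303 175  24   3  53] [624.36210449 184.69552754]
```

Request:
{"fn": "arm_command", "kwargs": {
  "slide": [
    [0.02, 0.04, 0.2],
    [0, 0, 0.3],
    [0, 0, 0.3],
    [0, 0, 0.1],
    [0, 0, 0]
  ],
  "dr": [
    [0, 0, 0],
    [0, 0, 0],
    [0, 0, 0],
    [0, 0, 0],
    [0, 0, 0]
  ],
  "hand": [-1, -1, -1, -1, -1]
}}

```text
clock: 11.8
ee_pos: [577.8, 184.0, 101.2]
orientation: [0.0, 0.788, 0.615, -0.0]
ft_force: [-0.8, 0.1, -3.5]
opening: 51.9
gripper_force: 64.2
```

Request:
{"fn": "arm_command", "kwargs": {
  "slide": [
    [0, 0, 0.1],
    [0, 0, 0.1],
    [0, 0, 0.1],
    [0, 0, 0]
  ],
  "dr": [
    [0, 0, 0],
    [0, 0, 0],
    [0, 0, 0],
    [0, 0, 0]
  ],
  "hand": [-1, -1, -1, -1]
}}

```text
clock: 12.3
ee_pos: [577.8, 184.1, 92.2]
orientation: [0.0, 0.788, 0.615, -0.0]
ft_force: [0.2, -1.0, -2.8]
opening: 52.0
gripper_force: 64.2
```

Request:
{"fn": "arm_command", "kwargs": {
  "slide": [
    [0, 0, 0.1],
    [0, 0, 0.05],
    [0, 0, 0.03],
    [0, 0, 0]
  ],
  "dr": [
    [0, 0, 0],
    [0, 0, 0],
    [0, 0, 0],
    [0, 0, 0]
  ],
  "hand": [-1, -1, -1, -1]
}}

```text
clock: 12.8
ee_pos: [578.0, 184.2, 87.1]
orientation: [0.0, 0.788, 0.615, 0.0]
ft_force: [0.6, 0.9, -0.4]
opening: 52.2
gripper_force: 64.2
```

Request:
{"fn": "arm_command", "kwargs": {
  "slide": [
    [0, 0, 0.04],
    [0, 0, 0.03],
    [0, 0, 0]
  ],
  "dr": [
    [0, 0, 0],
    [0, 0, 0],
    [0, 0, 0]
  ],
  "hand": [-1, -1, -1]
}}

```text
clock: 13.18
ee_pos: [578.5, 184.3, 86.3]
orientation: [-0.0, 0.788, 0.615, 0.001]
ft_force: [-6.3, -0.5, 22.5]
opening: 52.1
gripper_force: 66.7
```

Request:
{"fn": "arm_command", "kwargs": {
  "slide": [
    [0, 0, -0.02],
    [0, 0, 0],
    [0, 0, 0],
    [0, 0, 0],
    [0, 0, 0],
    [0, 0, 0],
    [0, 0, 0]
  ],
  "dr": [
    [0, 0, 0],
    [0, 0, 0],
    [0, 0, -0.5],
    [0, 0, -1],
    [0, 0, -1],
    [0, 0, -1],
    [0, 0, -1]
  ],
  "hand": [-1, -1, -1, -1, -1, -1, -1]
}}

```text
clock: 14.05
ee_pos: [578.6, 183.2, 86.5]
orientation: [0.001, 0.682, 0.731, 0.0]
ft_force: [-0.7, -4.2, 11.8]
opening: 52.2
gripper_force: 65.7
```

```bash
python3 - <<'E'
from h import *
s=read_state();print(s["joint_pos"].round(2),s["moment"],s["ft_force"],s["ee_pos"],np.degrees(np.arctan2(*tool()[1::-1,0])))
E
```

```text
[-0.88  0.67  0.73  1.79 -0.56  0.89  0.17] [-0.95538044  0.48214138 -0.45317945] [-0.73255313 -4.17785714 11.84666066] [578.6322311  183.23727621  86.47138165] 94.01428537342359
```

Request:
{"fn": "arm_command", "kwargs": {
  "slide": [
    [0, 0, 0],
    [0, 0, 0],
    [0, 0, 0],
    [0, 0, 0],
    [0, 0, 0],
    [0, 0, 0],
    [0, 0, 0],
    [0, 0, 0],
    [0, 0, 0],
    [0, 0, 0]
  ],
  "dr": [
    [0, 0, -1],
    [0, 0, -1],
    [0, 0, -1],
    [0, 0, -1],
    [0, 0, -1],
    [0, 0, -1],
    [0, 0, -1],
    [0, 0, -1],
    [0, 0, -1],
    [0, 0, -1]
  ],
  "hand": [-1, -1, -1, -1, -1, -1, -1, -1, -1, -1]
}}

```text
clock: 15.3
ee_pos: [578.5, 183.3, 86.4]
orientation: [0.001, 0.391, 0.921, 0.0]
ft_force: [-2.5, -3.8, 12.6]
opening: 52.2
gripper_force: 65.7
```

```bash
python3 - <<'E'
from h import *
s=read_state();print(s["joint_pos"].round(2),s["moment"],s["ft_force"],s["ee_pos"],np.degrees(np.arctan2(*tool()[1::-1,0])))
E
```

```text
[-0.77  0.62  0.56  1.79 -0.42  0.85  0.75] [-0.99633365  0.64090807 -0.42417716] [-2.49034403 -3.75422107 12.63262878] [578.53292818 183.28917063  86.4270765 ] 134.01375776130737
```

Request:
{"fn": "arm_command", "kwargs": {
  "slide": [
    [0, 0, 0],
    [0, 0, 0],
    [0, 0, 0],
    [0, 0, 0],
    [0, 0, 0],
    [0, 0, 0],
    [0, 0, 0],
    [0, 0, 0],
    [0, 0, 0],
    [0, 0, 0]
  ],
  "dr": [
    [0, 0, -1],
    [0, 0, -1],
    [0, 0, -1],
    [0, 0, -1],
    [0, 0, -1],
    [0, 0, -1],
    [0, 0, -1],
    [0, 0, -1],
    [0, 0, -1],
    [0, 0, -0.5]
  ],
  "hand": [-1, -1, -1, -1, -1, -1, -1, -1, -1, -1]
}}

```text
clock: 16.55
ee_pos: [578.4, 183.3, 86.4]
orientation: [0.001, 0.07, 0.998, -0.0]
ft_force: [-4.1, -4.7, 13.0]
opening: 52.4
gripper_force: 65.7
```

```bash
python3 - <<'E'
from h import *
s=read_state();print(s["joint_pos"].round(2),s["moment"],s["ft_force"],s["ee_pos"],np.degrees(np.arctan2(*tool()[1::-1,0])))
E
python3 w.py w4
```

```text
[-0.65  0.58  0.4   1.78 -0.29  0.83  1.31] [-0.94203349  0.69310218 -0.44629794] [-4.09233068 -4.66726955 13.02270755] [578.44463324 183.33962147  86.43882694] 171.98016014916362
[-0.65  0.58  0.39  1.78 -0.29  0.83  1.31] [[-9.90000e-01  1.40000e-01  1.00000e-03  5.78445e+02]
 [ 1.40000e-01  9.90000e-01 -0.00000e+00  1.83340e+02]
 [-1.00000e-03  0.00000e+00 -1.00000e+00  8.64390e+01]
 [ 0.00000e+00  0.00000e+00  0.00000e+00  1.00000e+00]]
```

View pics/w4.png

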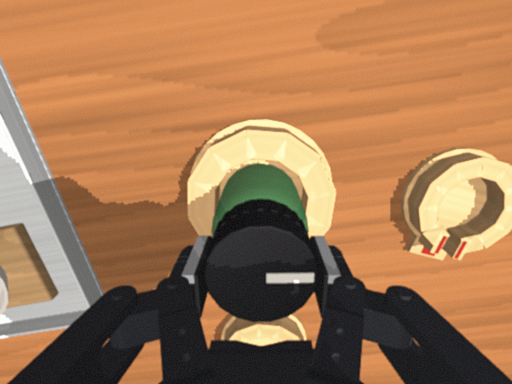

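Request:
{"fn": "arm_command", "kwargs": {
  "slide": [
    [0, 0, -0.05],
    [0, 0, -0.05],
    [0, 0, -0.07],
    [0, 0, 0]
  ],
  "dr": [
    [0, 0, 0],
    [0, 0, 0],
    [0, 0, 0],
    [0, 0, 0]
  ],
  "hand": [-1, -1, -1, -1]
}}

```text
clock: 17.1
ee_pos: [577.9, 184.4, 90.8]
orientation: [0.0, 0.07, 0.998, 0.0]
ft_force: [-0.6, -0.1, -0.2]
opening: 52.3
gripper_force: 64.3
```

Request:
{"fn": "arm_command", "kwargs": {
  "slide": [
    [0, 0, -0.15],
    [0, 0, -0.2],
    [0, 0, -0.2],
    [0, 0, -0.2],
    [0, 0, -0.2],
    [0, 0, -0.1],
    [0, 0, 0],
    [0, 0, 0],
    [0, 0, 0]
  ],
  "dr": [
    [0, 0, 0],
    [0, 0, 0],
    [0, 0, 0],
    [0, 0, 0],
    [0, 0, 0],
    [0, 0, 0],
    [0, 0, 0],
    [0, 0, 0],
    [0, 0, 0]
  ],
  "hand": [-1, -1, -1, -1, -1, -1, -1, -1, -1]
}}

```text
clock: 18.23
ee_pos: [577.7, 184.1, 121.9]
orientation: [-0.0, 0.07, 0.998, -0.0]
ft_force: [0.4, 0.6, -0.6]
opening: 52.1
gripper_force: 64.4
```

```bash
python3 w.py w5; python3 -c "
from plant import *;import cv2
im=capture('side')[:,:,::-1][180:330,170:330];w=cv2.imread('pics/w5.png');cv2.imwrite('pics/f.png',cv2.hconcat([cv2.resize(im,(400,375)),cv2.resize(w,(400,375))]))
print(read_state()['ft_force'])"
```

```text
[-0.67  0.54  0.41  1.77 -0.27  0.9   1.29] [[-9.90000e-01  1.40000e-01 -0.00000e+00  5.77713e+02]
 [ 1.40000e-01  9.90000e-01 -0.00000e+00  1.84082e+02]
 [ 0.00000e+00 -0.00000e+00 -1.00000e+00  1.21862e+02]
 [ 0.00000e+00  0.00000e+00  0.00000e+00  1.00000e+00]]
[-0.35367154  0.42653926 -0.51026692]
```

View pics/f.png

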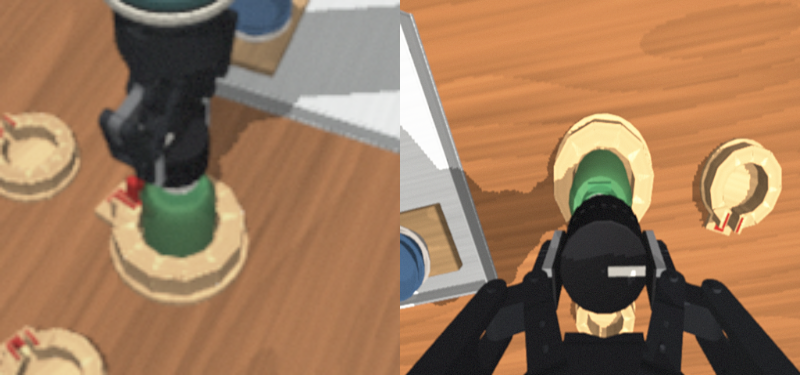

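The side view shows the jar seated in the brace with its ear in the slot. The cap is level and clear above the mouth, about 35 mm up, and the wrist force is just the cap's weight. I'm handing in.

```bash
python3 -c "
from plant import *
print(hand_in())"
```

```text
the job is handed in; nothing more can be done
None
```

I handed the job in at about 18 s with the jar seated in the brace, ear in the slot. The cap is unscrewed (96° of tool turn) and held level about 35 mm above its closed position. No verdict came back; the final views and a wrist force of only the cap's weight are consistent with success.

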